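# Lay the next crosswise layer of tapered ingots on a skid

## Robot

A 6-joint arm with a two-finger parallel gripper is mounted at the origin on the work surface. World frame = base frame: x ahead of the robot, y to its left, z up, the work surface at z = 0. Lengths are in m, angles in rad, forces in N, time in s.
With the tool pointing down it reaches from about 0.35 to 0.975 m from the base axis. Payload 17.4 kg.
Tool frame: the origin (TCP) lies on the centre line of the jaws, within the pads' length; the fingertips stand 11 mm ahead of it and the grasp point (between the pads) lies 8 mm behind it; z points along the fingers, y is the line along which they close (so a half turn about z gives the same grasp; the last joint's range is limited). The gripper opens to 85 mm and grips with 20 to 120 N. Pads are 22 mm wide; open, the fingers measure 114 mm over their backs; the gripper's body (76 mm by 85 mm) begins 54 mm behind the grasp point. The pads swing forward as they close: fully open they stand 13 mm farther back than shut.
Start: joints at [-1.216, 0.116, 1.442, -0, 1.584, -0.038], TCP at [0.258, -0.624, 0.221] pointing down, gripper open.
Joint ranges: [-2.83, 2.83], [-0.83, 2.19], [0.07, 2.5], [-1.14, 4.28], [0.01, 3], [-2.97, 2.97]. Speed limits (rad/s): [1.89, 1.89, 2.22, 3.14, 3.14, 3.14].

## Interface

Orientations are given as a rotation vector (axis times angle).
In Python, from workcell import r, capture, outline_of, place_of gives the robot as it stands.
- The arm moves only by the tool arm_command, never from a script. Its argument "series" is a list that holds one entry, the list of rows, each a list of 7 numbers: the turn, a rotation vector about the tool's x, y, z in degrees, then the shift along the tool's x, y, z in cm, then the closure in counts, from 0 (fully open) to 255 (shut). A call has 1 to 10 rows; each row shifts and turns the commanded pose from where the row before left it, along the tool's axes as they then stand; what a row does not reach is not made up. A row lasts 1/10 s, in which the tool goes at most 50 mm and 8.59 degrees, less where a joint would pass 70% of its speed; a pose out of reach is approached as far as the arm can. A call with a gripper value outside its range is refused whole. The fingers move at their own pace and stop on an object; "grip_force" is the grip in N (left out, the last holds). Time passes only in rows, so rows that do not move let the fingers close. It gives the time, the measured TCP pose, the force, the opening and the grip force at its end, in the units of the state.
- r.get_obs(): the state, without advancing time (a new reading comes with each control period).
- capture(name): name is "scene" or "top" or "wrist"; returns a dict with "pixels" (480x640x3 uint8, blue, green, red), "depth" (480x640 float32, m along the optical axis (not along the pixel's ray), 0 where there is no reading), "fx", "fy", "cx", "cy" (pixels), "dist_coeffs" ([k1, k2, p1, p2, k3] as OpenCV has them; the pictures are not rectified), "camera_from_world" (4x4, takes a point from world to camera coordinates). Camera axes: x right, y up, looking along -z (the intrinsics and any distortion apply to the point x, -y, -z); pixel columns grow to the right and rows downward; lengths in m; the calibration is good to about 2 mm. A picture is of the moment at which its call begins.
- r.sign_off(): hands the job in; it is judged then, once.
Trained networks look in a picture, given as the dict that the camera call returned (one of the last four; its "shot" number tells which), for a name from the list of things; names that differ only in an ending like _2 or _b are one class to them, and where a whole thing is asked for, a point or a joint stands for the part that bears it (a point fixed in the world has none). Each returns a list of dicts, best first, with "confidence" (0 to 1); they miss things now and then, are a little off and sometimes report something else, mostly with a low value. They report only what shows in the picture. A call takes as long as a camera call. They do not tell look-alikes from the thing itself.
- outline_of(picture, label): "pixels" (480x640 bool, what is visible of it).
- place_of(picture, label): "centre" ([x, y, z] in m, in the coordinates of the camera as it stood for that picture, good to about 4 mm: a listed point, or the origin of a listed thing).
The state is a dict: "t": time; "joint_pos": joint angles; "qvel": joint speeds; "effort": joint torques, N m; "eef_pos": TCP position; "ee_rot": TCP orientation; "ft_force": force on the tool from outside, world axes, zero at the start; "torque": the same for the moment, N m; "grip_width": finger opening in m; "grip_force": force on a finger pad.
Only numpy, scipy, OpenCV 4.12 (cv2) and the standard library are available. Lean on these libraries where they do the work, as an engineer would, in place of code of your own. Each camera call takes 0.05 s, during which the arm holds its last target. There are 200 camera calls.

## Task

Finish the second layer of ingots on the skid, crosswise over the first like the one already laid there. Lay the standing ingot in the middle with its broad face up, nested snugly against the ingot already there, and lay the ingot from the table on its other side with its broad face down, nested snugly against the middle one, so that the three lie flat and parallel with their ends even with the skid's stack. Do not let an ingot topple or tumble, keep the laid one against the end board, and leave the other things on the table where they are.

Things in the scene. Friction and masses are not known exactly. Their poses are not given: they have to be found in the camera images.
- layer (a point): Centre of the flat top, 54 mm above the table, of the first layer: three ingots fixed on a wooden skid (190 x 192 mm), 163 mm along this frame's x and 170 mm along y (81 mm to +y, 89 mm to -y of this point), their lengths along y. The second layer's ingots lie along x. At the +y edge, the one nearest the robot, stands an end board, inner face 82.5 mm from this point, top 22 mm above it.
- ingot_c_center (a point): Centre of the second-layer ingot already laid: loose, along x on the first layer, broad face down, against the end board (about 54 mm to +y of the layer's centre). x: its length; z: from broad to narrow face. All ingots are alike: cast aluminium, 170 mm long, 0.55 to 0.85 kg. Two side by side with opposite faces up nest to a centre distance of 53.3 mm, sloping sides touching.
- ingot_a_center (a point): Centre (15 mm up) of a loose ingot lying on the table, broad face down. x: its length; y: its width; z: from the broad face (56 mm wide) to the narrow face (40 mm wide), 30 mm apart. The sides are square to the broad face for the first 12 mm from it (56 mm wide there, good to grip), then slope in evenly to the narrow face. The ends are square. On the layer an ingot slides at about 3 to 6 N.
- ingot_b_center (a point): Centre (85 mm up) of a loose ingot of the same shape standing on one end on the table, 170 mm tall, its broad face turned roughly to the robot's left. z: its length (up at the start); x: from the broad to the narrow face (-x is the way the broad face looks); y: its width. It topples if leaned more than about 10 degrees.
- ingot_a: the lying ingot's body; origin at the centre of its broad face, axes as its centre's
- ingot_b: the standing ingot's body; origin at the centre of its lower end, axes as its centre's
- ingot_c: the already laid ingot's body; origin at the centre of its broad face, axes as its centre's
- tape_roll: Bystander, loose: roll of packing tape lying flat, 100 mm across, 48 mm high, open in the middle; origin under its middle. Leave it alone.
- tape_measure: Bystander, loose: tape measure lying flat, 75 x 62 x 35 mm; origin under its middle. Leave it alone.
- carton_small: Bystander, loose: closed carton, 100 x 140 x 50 mm; origin under its middle. Leave it alone.
- carton_tall: Bystander, loose: closed carton, 110 x 110 x 130 mm; origin under its middle. Leave it alone.
- scanner: Bystander, loose: hand-held code scanner, 105 x 55 x 45 mm; origin under its middle. Leave it alone.
- glue_bottle: Bystander, loose: white bottle, 60 mm across, 120 mm high; origin under its middle. Leave it alone.
Not all that is in view belongs to the job. Leave any blue or turquoise look-alike of the ingot_a alone.

How it is judged:
At the end, for the whole second after the job is handed in: The three lie flat on the first layer (within 4 mm, 0.06 rad), parallel (0.07 rad), centres within 11 mm along x, at rest: laid one broad face down by the end board, the middle broad face up, the last broad face down; neighbours' centres at most 57 mm apart (x of ingot_a_center in the frame of layer between -0.011 and 0.011 m and z of ingot_a_center in the frame of layer between 0.011 and 0.019 m and x of ingot_b_center in the frame of layer between -0.011 and 0.011 m and z of ingot_b_center in the frame of layer between 0.011 and 0.019 m and x of ingot_c_center in the frame of layer between -0.011 and 0.011 m and z of ingot_c_center in the frame of layer between 0.011 and 0.019 m and angle between each of ingot_a_center, ingot_c_center's own z axis and vertical below 0.06 rad and angle between ingot_b_center's own x axis and vertical above 3.0816 rad and angle between the x axis of each of ingot_a_center, ingot_c_center and the x axis of layer, either way round below 0.07 rad and angle between the z axis of ingot_b_center and the x axis of layer, either way round below 0.07 rad and y of ingot_c_center in the frame of layer between 0.047 and 0.058 m and horizontal distance between ingot_b_center and ingot_c_center below 0.057 m and horizontal distance between ingot_a_center and ingot_b_center below 0.057 m and horizontal distance between ingot_a_center and ingot_c_center above 0.095 m and linear speed of each of ingot_a, ingot_b, ingot_c below 0.02 m/s and angular speed of each of ingot_a, ingot_b, ingot_c below 0.1 rad/s); the robot touches nothing.
It fails at once if a bystander was pushed more than 30 mm out of place (distance of any of tape_roll, tape_measure, carton_small, carton_tall, scanner, glue_bottle from where it was at the start of the episode above 0.03 m).
It fails at once if an ingot was let fall over or tumbled (turning faster than 7 rad/s) (angular speed of any of ingot_a, ingot_b, ingot_c above 7 rad/s).
It also fails if it takes over 72 s, if anything falls off the work surface, if the arm or the gripper's body presses on something with over 40 N, if the wrist force passes 120 N, or if a joint passes its speed limit or range.

## Working session

There is one attempt and no reset: what is moved stays moved. The work goes in short steps, Python scripts to look and compute and a tool call to move; the robot and the scene stay as the last step left them, time stands still between calls to the robot, and variables do not carry over. Pictures are saved under pics/ and viewed, at most 10 in all, crops included, and the job is handed in when it is done.

Besides the shell and the picture viewer there is one more tool, called as name([rows], argument=value, ...), one row to a line, values as JSON. arm_command: Moves the arm, as the interface text tells. Its arguments: {"type":"object","properties":{"series":{"type":"array","items":{"type":"array","items":{"type":"array","items":{"type":"number"}}}},"grip_force":{"type":"number"}},"required":["series"]}

```bash
mkdir -p pics; ls; cat > h.py <<'E'
import numpy as np, cv2
from scipy.spatial.transform import Rotation as R
from workcell import r, capture, outline_of, place_of
def K(c): return np.array([[c['fx'],0,c['cx']],[0,c['fy'],c['cy']],[0,0,1.]])
def cloud(c):
    d=c['depth']; v,u=np.mgrid[:480,:640]
    p=cv2.undistortPoints(np.stack([u,v],-1).reshape(-1,1,2).astype(np.float32),K(c),np.array(c['dist_coeffs'],float)).reshape(480,640,2)
    P=np.stack([p[...,0]*d,-p[...,1]*d,-d],-1)
    T=np.linalg.inv(np.array(c['camera_from_world']))
    W=P@T[:3,:3].T+T[:3,3]; W[d==0]=np.nan
    return W
def tow(c,p): return (np.linalg.inv(np.array(c['camera_from_world']))@np.r_[p,1])[:3]
E
python3 - <<'E'
from h import *
o=r.get_obs(); print(o['eef_pos'],o['ee_rot'],o['grip_width'])
for n in ['scene','top']:
    c=capture(n); cv2.imwrite(f'pics/{n}0.png',c['pixels']); W=cloud(c); np.savez(f'{n}0.npz',W=W,px=c['pixels'])
    for l in ['layer','ingot_a_center','ingot_b_center','ingot_c_center','tape_roll','tape_measure','carton_small','carton_tall','scanner','glue_bottle']:
        print(n,l,[(np.round(tow(c,q['centre']),3).tolist(),round(q['confidence'],2)) for q in place_of(c,l)][:4])
E
```

```text
pics
[ 0.25830495 -0.6233816   0.22022302] [-3.07997169e+00 -6.12805562e-01  2.89983269e-04] 0.08542823369178773
scene layer [([0.567, 0.254, 0.054], 0.92)]
scene ingot_a_center [([0.318, -0.371, 0.013], 0.77), ([0.36, -0.132, 0.019], 0.7), ([0.33, 0.116, 0.018], 0.59), ([0.555, -0.267, 0.018], 0.55)]
scene ingot_b_center [([0.505, -0.01, 0.086], 0.63)]
scene ingot_c_center [([0.52, 0.27, 0.069], 0.58)]
scene tape_roll [([0.722, 0.175, 0.003], 0.75)]
scene tape_measure [([0.715, -0.164, -0.0], 0.86)]
scene carton_small [([0.756, -0.017, 0.001], 0.86)]
scene carton_tall [([0.551, 0.466, -0.003], 0.67)]
scene scanner [([0.556, -0.439, -0.003], 0.86)]
scene glue_bottle [([0.71, -0.349, -0.001], 0.79)]
top layer [([0.567, 0.25, 0.052], 0.59)]
top ingot_a_center [([0.318, -0.372, 0.012], 0.91), ([0.556, -0.261, 0.015], 0.79), ([0.364, -0.127, 0.011], 0.75), ([0.333, 0.122, 0.01], 0.7)]
top ingot_b_center [([0.505, 0.0, 0.085], 0.88)]
top ingot_c_center [([0.518, 0.273, 0.067], 0.94)]
top tape_roll [([0.714, 0.181, -0.0], 0.84)]
top tape_measure [([0.718, -0.16, -0.004], 0.94), ([0.546, 0.475, 0.002], 0.71)]
top carton_small [([0.76, -0.016, -0.003], 0.82)]
top carton_tall [([0.548, 0.475, -0.0], 0.58)]
top scanner [([0.552, -0.434, -0.003], 0.96)]
top glue_bottle [([0.71, -0.344, 0.001], 0.95)]
```

View pics/top0.png

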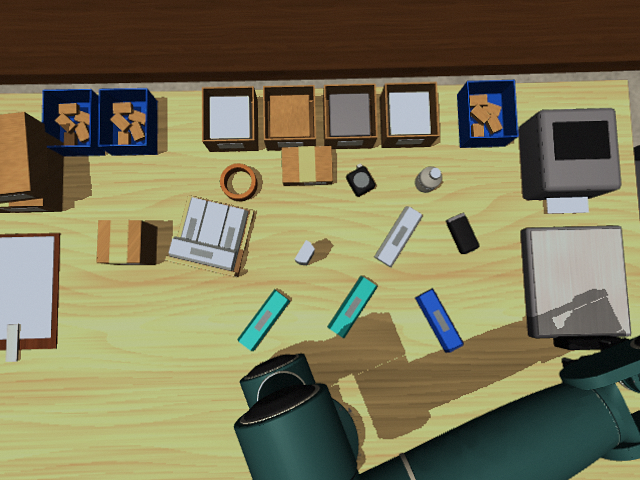

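View pics/scene0.png

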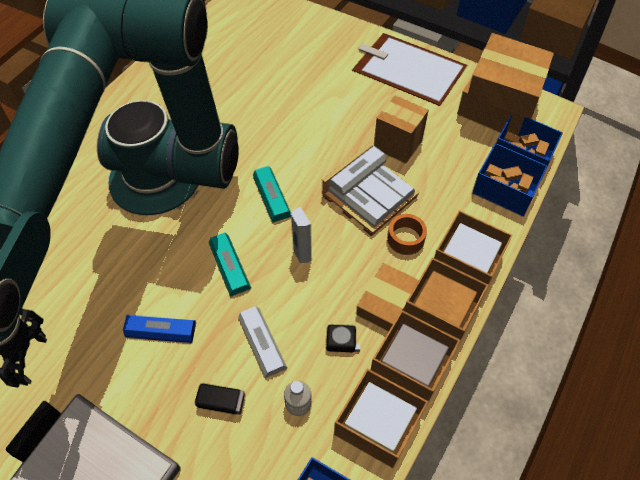

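```bash
python3 - <<'E'
import numpy as np,cv2
for n in ['top','scene']:
    z=np.load(n+'0.npz');W=z['W'];px=z['px']
    hsv=cv2.cvtColor(px,cv2.COLOR_BGR2HSV)
    def rect(name,cx,cy,rad,z0,z1):
        m=(np.hypot(W[...,0]-cx,W[...,1]-cy)<rad)&(W[...,2]>z0)&(W[...,2]<z1)
        if m.sum()<20: print(n,name,'few');return
        p=W[m][:,:2].astype(np.float32)
        (c,s,a)=cv2.minAreaRect(p*1000); print(n,name,m.sum(),'c',np.round(c,1),'s',np.round(s,1),'a',round(a,1),'z',np.round(np.median(W[m][:,2]),4),'hsv',np.median(hsv[m],0))
    for k,(x,y) in enumerate([(.318,-.372),(.556,-.263),(.362,-.13),(.332,.12)]): rect('a%d'%k,x,y,.1,.024,.036)
    rect('b',.505,-.002,.06,.162,.18)
    rect('c',.518,.272,.1,.079,.09)
    rect('layer',.567,.252,.14,.049,.059)
E
```

```text
top a0 969 c [ 320.9 -366.3] s [172.5  48.5] a 27.8 z 0.0281 hsv [110. 205. 191.]
top a1 902 c [ 556.2 -263.9] s [ 45.5 170.6] a 56.6 z 0.028 hsv [107.  26. 207.]
top a2 924 c [ 363.5 -128.4] s [ 45.5 169.8] a 54.8 z 0.0282 hsv [ 87. 191. 183.]
top a3 950 c [333.3 117. ] s [ 46.2 169.4] a 52.2 z 0.0283 hsv [ 88. 180. 194.]
top b 250 c [505.3  -2.8] s [29.9 55.6] a 57.5 z 0.1679 hsv [108.  27. 208.]
top c 963 c [508.8 270.9] s [176.4  61.2] a 75.3 z 0.0827 hsv [107.  26. 207.]
top layer 2000 c [590.3 241.5] s [183.8 223.4] a 72.4 z 0.0526 hsv [108.  26. 208.]
scene a0 1139 c [ 321.6 -371.4] s [173.4  48.9] a 26.4 z 0.0306 hsv [110. 206. 196.]
scene a1 1257 c [ 555.5 -267.8] s [ 49.8 172.8] a 55.9 z 0.0305 hsv [111.  15. 215.]
scene a2 1002 c [ 362.9 -131.9] s [ 48.9 176.1] a 55.5 z 0.0303 hsv [ 87. 215. 183.]
scene a3 789 c [333.4 114. ] s [ 49.3 178.5] a 51.9 z 0.0302 hsv [ 87. 221. 179.]
scene b 250 c [505.7  -5. ] s [31.5 58.5] a 56.6 z 0.1707 hsv [111.  16. 215.]
scene c 836 c [510.1 271.5] s [177.4  64.1] a 75.5 z 0.0841 hsv [110.  15. 210.]
scene layer 1827 c [590.4 233.7] s [188.2 216.7] a 68.9 z 0.0542 hsv [110.  15. 214.]
```

The top view shows the skid at about (210,235) with the laid ingot in front of it. The standing ingot is at (305,252) and the real silver ingot_a at (399,236). The blue and turquoise ones are decoys. Next I'll move over b and the skid for a wrist look.

arm_command([
  [[0, 0, 0, 2.6, -2.8, -1.5, 0], [0, 0, 0, 2.6, -2.8, -1.5, 0], [0, 0, 0, 2.6, -2.8, -1.5, 0], [0, 0, 0, 2.6, -2.8, -1.5, 0], [0, 0, 0, 2.6, -2.8, -1.5, 0], [0, 0, 0, 2.6, -2.8, -1.5, 0], [0, 0, 0, 2.6, -2.8, -1.5, 0], [0, 0, 0, 2.6, -2.8, -1.5, 0], [0, 0, 0, 2.6, -2.8, -1.5, 0], [0, 0, 0, 2.6, -2.8, -1.5, 0]],
])

```text
t: 2.1
eef_pos: [0.3915, -0.2639, 0.3719]
ee_rot: [3.081, 0.613, 0.001]
ft_force: [-0.1, 0.3, 0.1]
grip_width: 0.0853
grip_force: 0.0
```

arm_command([
  [[0, 0, 0, 2.6, -2.8, -0.5, 0], [0, 0, 0, 2.6, -2.8, -0.5, 0], [0, 0, 0, 2.6, -2.8, -0.5, 0], [0, 0, 0, 2.6, -2.8, -0.5, 0], [0, 0, 0, 2.6, -2.8, -0.5, 0], [0, 0, 0, 2.6, -2.8, -0.5, 0], [0, 0, 0, 2.6, -2.8, -0.5, 0], [0, 0, 0, 2.6, -2.8, -0.5, 0], [0, 0, 0, 2.6, -2.8, -0.5, 0], [0, 0, 0, 2.6, -2.8, -0.5, 0]],
])

```text
t: 3.1
eef_pos: [0.5246, 0.0945, 0.4214]
ee_rot: [3.081, 0.613, 0.001]
ft_force: [0.5, -1.1, 1.6]
grip_width: 0.0853
grip_force: 0.0
```

```bash
python3 - <<'E'
from h import *
o=r.get_obs(); print(o['t'],o['eef_pos'],o['ee_rot'],o['joint_pos'])
c=capture('wrist'); cv2.imwrite('pics/w1.png',c['pixels']); W=cloud(c); np.savez('w1.npz',W=W,px=c['pixels'])
T=np.linalg.inv(np.array(c['camera_from_world'])); print('cam',T[:3,3],-T[:3,2])
for l in ['layer','ingot_b_center','ingot_c_center']:
    print(l,[(np.round(tow(c,q['centre']),3).tolist(),round(q['confidence'],2)) for q in place_of(c,l)][:4])
E
```

```text
3.1 [0.52460996 0.09446101 0.42139595] [3.08105598e+00 6.13326182e-01 7.40301886e-04] [ 1.30323839e-01 -1.73706776e-01  1.40304490e+00 -5.60554438e-05
  1.91177869e+00  1.30811133e+00]
cam [0.58562917 0.12112042 0.57337988] [-0.24310325 -0.10030254 -0.96480061]
layer [([0.567, 0.256, 0.051], 0.77), ([0.518, 0.273, 0.071], 0.45)]
ingot_b_center [([0.504, -0.003, 0.087], 0.71), ([0.553, -0.264, 0.001], 0.51)]
ingot_c_center [([0.516, 0.274, 0.069], 0.79)]
```

View pics/w1.png

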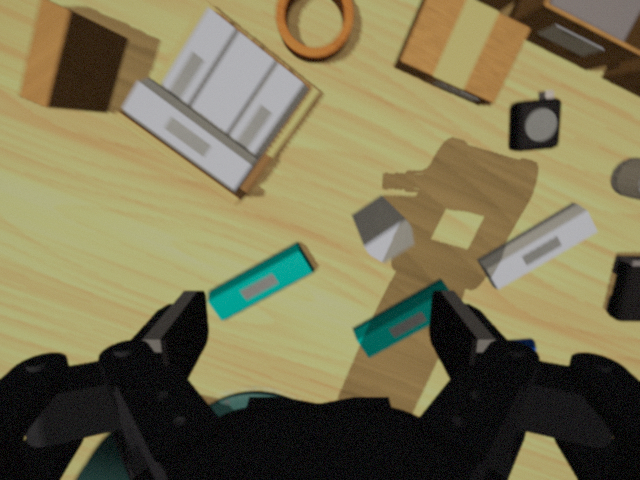

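The wrist view shows the skid at about (215,100), with the laid ingot along its near side at (190,135). The standing ingot's top is at (378,215) and ingot_a is at (540,245). I'll fit the poses from this cloud.

```bash
python3 - <<'E'
import numpy as np,cv2
z=np.load('w1.npz');W=z['W'];px=z['px']
hsv=cv2.cvtColor(px,cv2.COLOR_BGR2HSV); g=(hsv[...,1]<60)
L=np.array([.567,.253])
def rect(name,cx,cy,rad,z0,z1):
    m=(np.hypot(W[...,0]-cx,W[...,1]-cy)<rad)&(W[...,2]>z0)&(W[...,2]<z1)&g
    m=cv2.morphologyEx(m.astype(np.uint8),cv2.MORPH_OPEN,np.ones((3,3)))>0
    p=W[m][:,:2].astype(np.float32)
    (c,s,a)=cv2.minAreaRect(p*1000); print(name,m.sum(),'c',np.round(c,1),'s',np.round(s,1),'a',round(a,1),'z',np.round(np.median(W[m][:,2]),4))
    return p,a
rect('b',.505,-.003,.06,.16,.18)
pc,_=rect('c',.518,.272,.1,.079,.09)
pl,_=rect('layer',.58,.25,.16,.048,.059)
rect('a',.555,-.264,.1,.022,.036)
# angle via PCA of c
q=pc-pc.mean(0);u,s,vt=np.linalg.svd(q,full_matrices=False);ang=np.degrees(np.arctan2(vt[0,1],vt[0,0]))%180;print('pca c ang',ang)
for an in (ang,75.0):
  t=np.radians(an);X=np.array([np.cos(t),np.sin(t)]);Y=np.array([-X[1],X[0]])
  for n,p in(('c',pc),('layer',pl)):
    print(an,n,'x',np.round(np.percentile((p-L)@X,[0.5,2,98,99.5])*1e3,1),'y',np.round(np.percentile((p-L)@Y,[0.5,2,98,99.5])*1e3,1))
E
```

```text
b 1130 c [505.6  -2.3] s [28.7 55. ] a 57.3 z 0.1689
c 4614 c [516.2 272.2] s [171.6  45.3] a 74.9 z 0.0832
layer 10314 c [597.7 246.9] s [152.6 116. ] a 75.2 z 0.0531
a 3106 c [ 556.1 -264.1] s [ 44.8 172. ] a 55.7 z 0.0287
pca c ang 74.97357
74.97357 c x [-79.3 -76.6  87.1  89.4] y [32.2 32.9 74.1 75.5]
74.97357 layer x [-72.6 -70.6  73.8  75.8] y [-88.6 -86.9  24.5  26.2]
75.0 c x [-79.3 -76.6  87.1  89.5] y [32.2 32.9 74.1 75.6]
75.0 layer x [-72.6 -70.6  73.8  75.8] y [-88.6 -86.9  24.5  26.2]
```

arm_command([
  [[0, 0, -7, 0, 0, 0, 0], [0, 0, -7, 0, 0, 0, 0], [0, 0, -7, 0, 0, 0, 0], [0, 0, -7, 0, 0, 0, 0], [0, 0, -7, 0, 0, 0, 0], [0, -7.5, 0, 0, 0, 0, 0], [0, -7.5, 0, 0, 0, 0, 0], [0, -7.5, 0, 0, 0, 0, 0], [0, -7.5, 0, 0, 0, 0, 0], [0, -7.5, 0, 0, 0, 0, 0]],
])

```text
t: 4.3
eef_pos: [0.5242, 0.0919, 0.4218]
ee_rot: [2.377, 1.301, -0.812]
ft_force: [0.0, -0.7, -0.3]
grip_width: 0.0856
grip_force: 0.0
```

arm_command([
  [[0, -7.5, 0, 0, 0, 0, 0], [0, 0, 0, 0, 0, 0, 0]],
])

```text
t: 4.5
eef_pos: [0.525, 0.0929, 0.418]
ee_rot: [2.279, 1.253, -0.957]
ft_force: [0.9, -0.2, -0.7]
grip_width: 0.0854
grip_force: 0.0
```

```bash
cat >> h.py <<'E'
def to(target,yh=None,ztilt=None):
    o=r.get_obs(); M=R.from_rotvec(o['ee_rot']).as_matrix(); d=M.T@(np.array(target)-o['eef_pos'])
    print('t',round(o['t'],2),'pos',np.round(o['eef_pos'],4),'tool shift cm',np.round(d*100,2)); return M
E
python3 - <<'E'
from h import *
M=to([.559,.080,.170]); to([.509,.003,.078])
print(np.round(M,3), r.get_obs()['joint_pos'])
zt=np.array([-.382,-.595,-.707]);y=np.array([.8415,-.540,0]);Mt=np.c_[np.cross(y,zt),y,zt]
print('turn deg',np.degrees(R.from_matrix(M.T@Mt).as_rotvec()))
E
```

```text
t 4.5 pos [0.525  0.0929 0.418 ] tool shift cm [18.18  3.66 16.87]
t 4.5 pos [0.525  0.0929 0.418 ] tool shift cm [18.29  3.62 29.86]
[[ 0.374  0.844 -0.385]
 [ 0.593 -0.537 -0.6  ]
 [-0.713 -0.004 -0.702]] [ 0.36605711  0.15528062  1.22625458 -0.62821466  2.34027736  0.62098692]
turn deg [-0.00156289  0.43703751  0.30982819]
```

arm_command([
  [[0, 0, 0, 3.0, 0.6, 2.8, 0], [0, 0, 0, 3.0, 0.6, 2.8, 0], [0, 0, 0, 3.0, 0.6, 2.8, 0], [0, 0, 0, 3.0, 0.6, 2.8, 0], [0, 0, 0, 3.0, 0.6, 2.8, 0], [0, 0, 0, 3.0, 0.6, 2.8, 0], [0, 0, 0, 0, 0, 0, 0]],
])

```text
t: 5.2
eef_pos: [0.5581, 0.0791, 0.1708]
ee_rot: [2.286, 1.253, -0.952]
ft_force: [0.1, -0.1, -0.2]
grip_width: 0.0855
grip_force: 0.0
```

```bash
python3 - <<'E'
from h import *
M=to([.509,.003,.078]); print(r.get_obs()['joint_pos'])
c=capture('wrist'); cv2.imwrite('pics/w2.png',c['pixels'])
E
```

```text
t 5.2 pos [0.5581 0.0791 0.1708] tool shift cm [1.800e-01 1.000e-02 1.297e+01]
[ 0.32986241  0.27947489  1.48095899 -0.50192688  1.9971788   0.83413916]
```

View pics/w2.png

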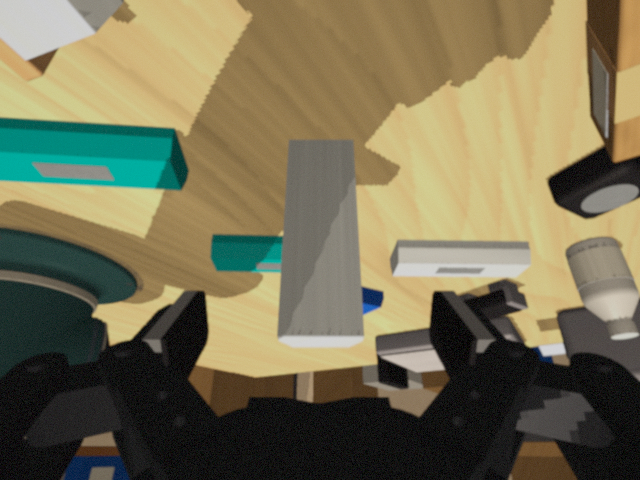

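The broad face is centred at x≈320, midway between the fingers at 190 and 450, so I'm driving in.

arm_command([
  [[0, 0, 0, 0.1, 0, 3, 0], [0, 0, 0, 0.1, 0, 3, 0], [0, 0, 0, 0, 0, 3, 0], [0, 0, 0, 0, 0, 2, 0], [0, 0, 0, 0, 0, 1.5, 0], [0, 0, 0, 0, 0, 0.5, 0], [0, 0, 0, 0, 0, 0, 0]],
])

```text
t: 5.95
eef_pos: [0.5111, 0.0042, 0.0828]
ee_rot: [2.285, 1.252, -0.944]
ft_force: [-0.7, 0.8, -0.1]
grip_width: 0.0854
grip_force: 0.0
```

arm_command([
  [[0, 0, 0, 0, 0, 0, 60], [0, 0, 0, 0, 0, 0, 75], [0, 0, 0, 0, 0, 0, 85], [0, 0, 0, 0, 0, 0, 95], [0, 0, 0, 0, 0, 0, 105], [0, 0, 0, 0, 0, 0, 120], [0, 0, 0, 0, 0, 0, 140], [0, 0, 0, 0, 0, 0, 160], [0, 0, 0, 0, 0, 0, 160]],
], grip_force=90)

```text
t: 6.85
eef_pos: [0.5107, 0.0043, 0.0816]
ee_rot: [2.284, 1.253, -0.946]
ft_force: [1.7, 1.2, 0.4]
grip_width: 0.0318
grip_force: 0.6
```

```bash
python3 - <<'E'
from h import *
to([.509,.003,.078]); o=r.get_obs(); print(o['grip_width'],o['grip_force'],o['ft_force'])
c=capture('wrist'); cv2.imwrite('pics/w3.png',c['pixels'])
E
```

```text
t 6.85 pos [0.5107 0.0043 0.0816] tool shift cm [ 0.12 -0.08  0.4 ]
0.031825747402692575 0.5912115192040801 [1.73781345 1.17368549 0.43646676]
```

View pics/w3.png

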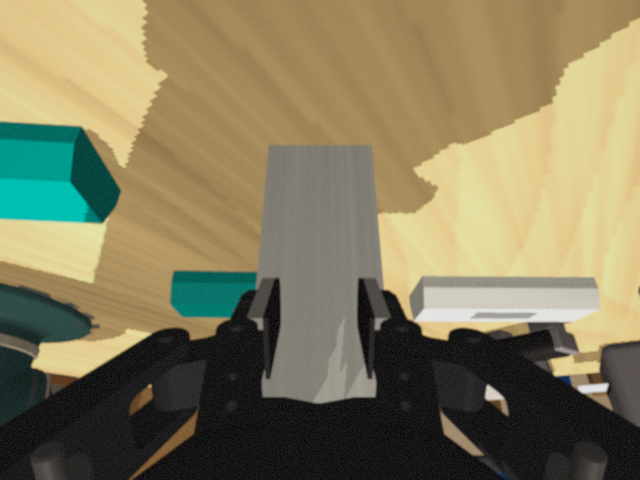

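The fingers closed to 32 mm in front of the broad face, at about (270–370,330), without gripping it. I'll reopen and measure where the ingot is.

arm_command([
  [[0, 0, 0, 0, 0, 0, 0], [0, 0, 0, 0, 0, 0, 0], [0, 0, 0, 0, 0, 0, 0], [0, 0, 0, 0, 0, 0, 0], [0, 0, 0, 0, 0, 0, 0]],
])

```text
t: 7.4
eef_pos: [0.5107, 0.0042, 0.0816]
ee_rot: [2.284, 1.253, -0.946]
ft_force: [-0.2, -0.1, -0.2]
grip_width: 0.0852
grip_force: 0.0
```

```bash
cat > bf.py <<'E'
from h import *
o=r.get_obs();print(o['t'],o['eef_pos'],o['grip_width'])
for n in ['wrist','top','scene']:
    c=capture(n);W=cloud(c)
    m=(np.hypot(W[...,0]-.505,W[...,1])<.075)&(W[...,2]>.162)&(W[...,2]<.18)
    p=W[m][:,:2].astype(np.float32)
    if m.sum()>30: print(n,m.sum(),cv2.minAreaRect(p*1000))
    if n=='wrist':
        n_=np.array([.540,.842]);s=np.array([.842,-.54])
        D=(W[...,:2]-np.array([.5055,-.0028]))
        a=D@n_;b=D@s
        for z0,z1 in ((.02,.05),(.05,.08),(.1,.16)):
            k=(abs(b)<.02)&(W[...,2]>z0)&(W[...,2]<z1)&(abs(a)<.05); print(z0,k.sum(),np.percentile(a[k],[5,50,95])*1e3 if k.any() else '')
E
python3 bf.py
```

```text
7.4 [0.51069052 0.00423623 0.08158404] 0.08523076408031648
0.02 4022 [13.00433201 13.89400437 14.7699494 ]
0.05 5206 [12.90996907 13.90035221 14.81941463]
0.1 7157 [12.79279537 13.83504779 14.90815835]
top 298 ((519.8148803710938, 24.03862762451172), (91.02098846435547, 62.32912063598633), 57.75067901611328)
scene 339 ((520.2175903320312, 22.346935272216797), (94.27958679199219, 70.91952514648438), 52.263336181640625)
```

```bash
python3 - <<'E'
from h import *
o=r.get_obs();M=R.from_rotvec(o['ee_rot']).as_matrix()
c=capture('wrist');W=cloud(c);P=(W-o['eef_pos'])@M
px=c['pixels'].max(-1)
x,y,z=P[...,0],P[...,1],P[...,2]
m=(abs(y)>.03)&(abs(y)<.075)&(abs(x)<.06)&(z<.03)&(z>-.12)
print(m.sum())
for s in (1,-1):
    k=m&(y*s>0)
    for z0 in np.arange(-.06,.03,.01):
        kk=k&(z>=z0)&(z<z0+.01)
        if kk.sum()>5: print(s,round(z0*1e3),kk.sum(),'x',np.round(np.percentile(x[kk],[2,98])*1e3),'|y|',np.round(np.percentile(abs(y[kk]),[2,98])*1e3))
# ingot face in tool frame
k=(abs(y)<.015)&(W[...,2]>.03)&(W[...,2]<.16)&(z<.1)
for x0 in (-.02,-.01,0,.01,.02,.03):
    kk=k&(abs(x-x0)<.002); print('face x',x0,kk.sum(),np.median(z[kk]) if kk.any() else '')
E
```

```text
42775
1 -60 1033 x [-4. 13.] |y| [41. 55.]
1 -50 1149 x [-9. 13.] |y| [41. 55.]
1 -40 920 x [-9. 13.] |y| [42. 54.]
1 -30 365 x [-9. 13.] |y| [42. 48.]
-1 -60 1024 x [-4. 13.] |y| [43. 56.]
-1 -50 1153 x [-9. 13.] |y| [43. 57.]
-1 -40 923 x [-9. 13.] |y| [43. 56.]
-1 -30 357 x [-9. 13.] |y| [43. 50.]
face x -0.02 1155 -0.027186114146198256
face x -0.01 1003 -0.017203499275758708
face x 0 889 -0.007273512295830904
face x 0.01 4728 -0.08884190487818461
face x 0.02 4426 -0.10810365161260785
face x 0.03 618 0.022689516683542507
```

```bash
python3 - <<'E'
from h import *
o=r.get_obs();M=R.from_rotvec(o['ee_rot']).as_matrix()
c=capture('wrist');W=cloud(c);P=(W-o['eef_pos'])@M
T=np.linalg.inv(np.array(c['camera_from_world']));print('cam in tool',(T[:3,3]-o['eef_pos'])@M, 'axis',-T[:3,2]@M)
x,y,z=P[...,0],P[...,1],P[...,2]
dark=c['pixels'].max(-1)<75
f=dark&(abs(y)>.035)&(abs(y)<.07)&(abs(x)<.03)&(z<.03)&(z>-.1)
print('finger tip z max',np.percentile(z[f],[90,99,99.9,100]))
for v in range(290,480,10):
    u=195; print(v,[(uu,*np.round(P[v,uu]*1e3).astype(int)) for uu in (165,195,320,460)])
E
```

```text
cam in tool [ 0.06772357 -0.00089138 -0.15285303] axis [-2.62991618e-01 -4.46119906e-04  9.64798015e-01]
finger tip z max [-0.04660478 -0.0283243  -0.02458175 -0.02263273]
290 [(165, np.int64(-92), np.int64(-163), np.int64(209)), (195, np.int64(13), np.int64(-46), np.int64(-28)), (320, np.int64(2), np.int64(0), np.int64(-5)), (460, np.int64(-76), np.int64(133), np.int64(173))]
300 [(165, np.int64(-114), np.int64(-174), np.int64(231)), (195, np.int64(12), np.int64(-44), np.int64(-35)), (320, np.int64(-1), np.int64(0), np.int64(-8)), (460, np.int64(12), np.int64(48), np.int64(-36))]
310 [(165, np.int64(8), np.int64(-54), np.int64(-36)), (195, np.int64(9), np.int64(-43), np.int64(-36)), (320, np.int64(-4), np.int64(0), np.int64(-11)), (460, np.int64(12), np.int64(45), np.int64(-43))]
320 [(165, np.int64(12), np.int64(-48), np.int64(-50)), (195, np.int64(5), np.int64(-44), np.int64(-37)), (320, np.int64(-7), np.int64(0), np.int64(-14)), (460, np.int64(12), np.int64(42), np.int64(-50))]
330 [(165, np.int64(13), np.int64(-45), np.int64(-56)), (195, np.int64(2), np.int64(-43), np.int64(-38)
[... 2317 characters left out ...]
, np.int64(-96)), (460, np.int64(17), np.int64(23), np.int64(-101))]
450 [(165, np.int64(18), np.int64(-26), np.int64(-104)), (195, np.int64(20), np.int64(-20), np.int64(-106)), (320, np.int64(12), np.int64(-1), np.int64(-98)), (460, np.int64(18), np.int64(22), np.int64(-104))]
460 [(165, np.int64(21), np.int64(-24), np.int64(-108)), (195, np.int64(21), np.int64(-19), np.int64(-109)), (320, np.int64(13), np.int64(-1), np.int64(-101)), (460, np.int64(21), np.int64(20), np.int64(-109))]
470 [(165, np.int64(21), np.int64(-23), np.int64(-110)), (195, np.int64(21), np.int64(-19), np.int64(-110)), (320, np.int64(12), np.int64(-1), np.int64(-103)), (460, np.int64(20), np.int64(20), np.int64(-110))]
```

The wrist depth shows the open fingertips about 20 mm farther back along tool z than the stated TCP geometry gives. They never reached the ingot, and it hasn't moved. I'll go in 22 mm more.

arm_command([
  [[0, 0, 0, 0, 0, 0.6, 0], [0, 0, 0, 0, 0, 0.6, 0], [0, 0, 0, 0, 0, 0.5, 0], [0, 0, 0, 0, 0, 0.5, 0], [0, 0, 0, 0, 0, 0, 0]],
])

```text
t: 8.15
eef_pos: [0.5018, -0.0093, 0.0655]
ee_rot: [2.284, 1.253, -0.947]
ft_force: [-0.4, 0.2, 0.9]
grip_width: 0.0854
grip_force: 0.0
```

arm_command([
  [[0, 0, 0, 0, 0, 0, 60], [0, 0, 0, 0, 0, 0, 70], [0, 0, 0, 0, 0, 0, 78], [0, 0, 0, 0, 0, 0, 85], [0, 0, 0, 0, 0, 0, 92], [0, 0, 0, 0, 0, 0, 100], [0, 0, 0, 0, 0, 0, 110], [0, 0, 0, 0, 0, 0, 120]],
])

```text
t: 8.95
eef_pos: [0.5028, -0.0087, 0.0667]
ee_rot: [2.284, 1.253, -0.945]
ft_force: [3.4, 1.2, 6.1]
grip_width: 0.0537
grip_force: 94.0
```

```bash
python3 - <<'E'
from h import *
to([.509,.003,.078]); o=r.get_obs(); print(o['grip_width'],o['grip_force'],o['ft_force'])
c=capture('wrist'); cv2.imwrite('pics/w4.png',c['pixels'])
E
```

```text
t 8.95 pos [ 0.5028 -0.0087  0.0667] tool shift cm [ 0.13 -0.1  -1.73]
0.05374806687065136 93.95646858118198 [3.41156454 1.22955102 6.05887173]
```

View pics/w4.png

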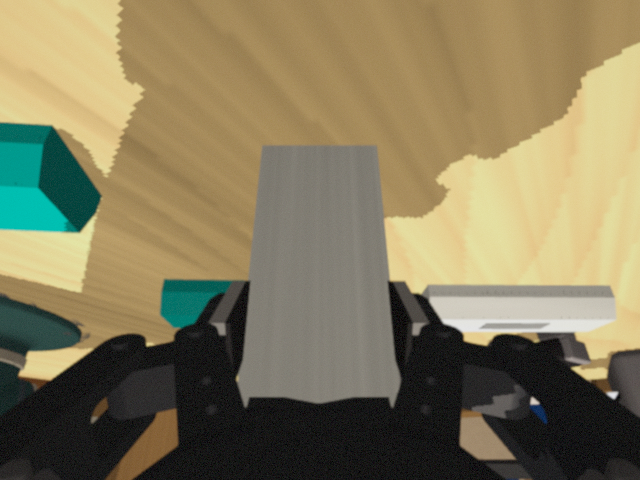

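The ingot is gripped, with pads on both sides at (225,330) and (410,330), width 54 mm and force 94 N. Next I'll lift it and turn it over.

arm_command([
  [[0, 0, 0, -1, 0, -1, 130], [0, 0, 0, -2, 0, -2, 130], [0, 0, 0, -3, 0, -3, 130], [0, 0, 0, -3, 0, -3, 130], [0, 0, 0, -3, 0, -3, 130], [0, 0, 0, -3, 0, -3, 130], [0, 0, 0, -1.5, 0, -1.5, 130], [0, 2, 0, 0, 0, 0, 130], [0, 5, 0, 0, 0, 0, 130], [0, 7, 0, 0, 0, 0, 130]],
])

```text
t: 10.0
eef_pos: [0.5024, -0.008, 0.2959]
ee_rot: [2.459, 1.352, -0.681]
ft_force: [0.2, 0.4, -7.4]
grip_width: 0.0538
grip_force: 96.7
```

arm_command([
  [[0, 7.5, 0, 0, 0, 0, 130], [0, 7.5, 0, 0, 0, 0, 130], [0, 7.5, 0, 0, 0, 0, 130], [0, 7.5, 0, 0, 0, 0, 130], [0, 7.5, 0, 0, 0, 0, 130], [0, 7.5, 0, 0, 0, 0, 130], [0, 7.5, 0, 0, 0, 0, 130], [0, 7.5, 0, 0, 0, 0, 130], [0, 7.5, 0, 0, 0, 0, 130], [0, 7.5, 0, 0, 0, 0, 130]],
])

```text
t: 11.0
eef_pos: [0.5021, -0.0092, 0.2976]
ee_rot: [-2.295, -1.253, -0.933]
ft_force: [1.1, 0.3, -8.4]
grip_width: 0.0533
grip_force: 96.7
```

```bash
cat >> h.py <<'E'
def hd(a): a=np.radians(a); return np.array([np.cos(a),np.sin(a),0])
Z=np.array([0,0,1.])
def Tm(M,p): T=np.eye(4);T[:3,:3]=M;T[:3,3]=p;return T
# grasp: tool pose and b pose
Tt0=Tm(R.from_rotvec([2.284,1.253,-.945]).as_matrix(),[.5028,-.0087,.0667])
xb=hd(237.3);Tb0=Tm(np.c_[xb,np.cross(Z,xb),Z],[.5049,-.0037,.085])
Ttb=np.linalg.inv(Tt0)@Tb0
def bnow(): 
    o=r.get_obs();return Tm(R.from_rotvec(o['ee_rot']).as_matrix(),o['eef_pos'])@Ttb
def plan(Tgoal):
    o=r.get_obs();T=Tm(R.from_rotvec(o['ee_rot']).as_matrix(),o['eef_pos'])
    D=np.linalg.inv(T)@Tgoal
    print('t',o['t'],'turn',np.round(np.degrees(R.from_matrix(D[:3,:3]).as_rotvec()),2),'shift cm',np.round(D[:3,3]*100,2))
L=np.array([.5675,.2545,.054]);X=hd(75.);Y=hd(165.)
def bgoal(x,y,z):
    zb=-X; x_=-Z; return Tm(np.c_[x_,np.cross(zb,x_),zb],L+X*x+Y*y+Z*z)@np.linalg.inv(Ttb)
E
python3 - <<'E'
from h import *
o=r.get_obs();print(o['eef_pos'],o['joint_pos'],o['grip_width'],o['grip_force'],o['ft_force'])
print(np.round(Ttb,3)); print(np.round(bnow(),3)); G=bgoal(.002,-.021,.10);print(np.round(G,3)); plan(G); plan(bgoal(.002,-.021,.0165))
E
```

```text
[ 0.50208538 -0.00919581  0.29764243] [-0.50465753 -0.43473435  1.94271631  0.77172928  1.57123052  0.09223352] 0.05333729076225665 96.74603756982833 [ 1.05713114  0.28436346 -8.37272451]
[[-0.708 -0.002 -0.707 -0.009]
 [-0.004  1.     0.    -0.001]
 [ 0.707  0.003 -0.708 -0.017]
 [ 0.     0.     0.     1.   ]]
[[-0.011  0.842 -0.54   0.491]
 [-0.007 -0.54  -0.842 -0.024]
 [-1.    -0.006  0.012  0.303]
 [ 0.     0.     0.     1.   ]]
[[ 0.181  0.966  0.186  0.594]
 [ 0.683 -0.259  0.683  0.268]
 [ 0.708  0.004 -0.707  0.149]
 [ 0.     0.     0.     1.   ]]
t 11.0 turn [ 12.19   0.71 -12.78] shift cm [ 9.84 -7.23 30.46]
t 11.0 turn [ 12.19   0.71 -12.78] shift cm [ 4.01 -7.22 36.43]
```

arm_command([
  [[4.06, 0.24, -4.26, 0.5, -0.5, 1.5, 130], [4.06, 0.24, -4.26, 1, -0.7, 3, 130], [4.06, 0.24, -4.26, 1, -0.7, 3, 130], [0, 0, 0, 1, -0.7, 3, 130], [0, 0, 0, 1, -0.7, 3, 130], [0, 0, 0, 1, -0.7, 3, 130], [0, 0, 0, 1, 0, 2, 130], [0, 0, 0, 0, 0, 0, 130]],
])

```text
t: 11.8
eef_pos: [0.5211, 0.1722, 0.2091]
ee_rot: [-2.015, -1.549, -0.826]
ft_force: [-0.2, -0.0, -7.6]
grip_width: 0.0538
grip_force: 98.4
```

```bash
cat > chk.py <<'E'
from h import *
import sys
print('bnow',np.round(bnow(),4).tolist()); plan(bgoal(.002,-.021,.1)); plan(bgoal(.002,-.021,.0165))
zb=bnow()[2,3]
for n in ['wrist','top','scene']:
    c=capture(n);W=cloud(c)
    hsv=cv2.cvtColor(c['pixels'],cv2.COLOR_BGR2HSV)
    m=(abs(W[...,2]-zb-.015)<.012)&(np.hypot(*(np.moveaxis(W[...,:2],-1,0)-bnow()[:2,3][:,None,None]))<.1)&(hsv[...,1]<60)&(hsv[...,2]>80)
    p=W[m]
    if len(p)>100:
        A=np.c_[p[:,:2]-p[:,:2].mean(0),np.ones(len(p))];s=np.linalg.lstsq(A,p[:,2],rcond=None)[0]
        print(n,len(p),[np.round(q,1) for q in cv2.minAreaRect((p[:,:2]*1000).astype(np.float32))],'z',np.median(p[:,2]),'slope deg along X,Y',np.degrees(s[:2]@np.c_[X[:2],Y[:2]]))
E
python3 chk.py
```

```text
bnow [[-0.0068, 0.9668, -0.2556, 0.5156], [-0.0048, -0.2557, -0.9668, 0.1548], [-1.0, -0.0053, 0.0063, 0.2146], [0.0, 0.0, 0.0, 1.0]]
t 11.8 turn [-0.35  0.36 -0.08] shift cm [ 3.7   4.58 12.15]
t 11.8 turn [-0.35  0.36 -0.08] shift cm [-2.17  4.6  18.08]
wrist 35550 [array([525.5, 181.5]), array([117.3,  77. ]), np.float64(74.7)] z 0.2270797303625193 slope deg along X,Y [-0.3952755  -0.08404172]
top 1107 [array([524.2, 184. ]), array([112.1,  79.1]), np.float64(73.9)] z 0.22725306364648623 slope deg along X,Y [-0.85404791 -0.14363841]
scene 853 [array([518.6, 154.3]), array([175.5,  63.3]), np.float64(77.4)] z 0.2305395224362814 slope deg along X,Y [-0.25674953 -0.45673994]
```

arm_command([
  [[-0.35, 0.36, 0, 0.9, 1.2, 3, 130], [0, 0, 0, 0.9, 1.2, 3, 130], [0, 0, 0, 0.9, 1.1, 3, 130], [0, 0, 0, 0.9, 1.1, 3, 130], [0, 0, 0, 0, 0, 0, 130]],
])

```text
t: 12.45
eef_pos: [0.5962, 0.2656, 0.1507]
ee_rot: [-2.016, -1.547, -0.839]
ft_force: [-1.7, 0.4, -7.1]
grip_width: 0.0539
grip_force: 100.0
```

```bash
python3 chk.py
```

```text
bnow [[0.0005, 0.9655, -0.2602, 0.5905], [-0.001, -0.2602, -0.9655, 0.2482], [-1.0, 0.0008, 0.0008, 0.1561], [0.0, 0.0, 0.0, 1.0]]
t 12.45 turn [ 0.09  0.05 -0.03] shift cm [ 0.01 -0.29  0.29]
t 12.45 turn [ 0.09  0.05 -0.03] shift cm [-5.9  -0.33  6.2 ]
wrist 35609 [array([596.1, 275.9]), array([117.1,  76.9]), np.float64(74.6)] z 0.16867206327118384 slope deg along X,Y [-0.09160965 -0.25083282]
top 944 [array([598.9, 278.5]), array([107.6,  80.2]), np.float64(74.9)] z 0.16926671880831434 slope deg along X,Y [-0.27157722 -0.12844455]
scene 759 [array([590. , 247.9]), array([176.4,  64.6]), np.float64(75.3)] z 0.17183856196621727 slope deg along X,Y [-0.2933642  -0.47581831]
```

arm_command([
  [[0, 0, 0, -1.5, 0, 1.6, 130], [0, 0, 0, -1.5, 0, 1.6, 130], [0, 0, 0, -1.3, 0, 1.4, 130], [0, 0, 0, -0.7, 0, 0.7, 130], [0, 0, 0, -0.4, 0, 0.5, 130], [0, 0, 0, 0, 0, 0, 130], [0, 0, 0, 0, 0, 0, 130]],
])

```text
t: 13.3
eef_pos: [0.5977, 0.2674, 0.0756]
ee_rot: [-2.015, -1.549, -0.844]
ft_force: [0.0, 0.7, -6.0]
grip_width: 0.0534
grip_force: 100.0
```

```bash
python3 - <<'E'
from h import *
plan(bgoal(.002,-.024,.015)); print(r.get_obs()['ft_force'])
E
```

```text
t 13.3 turn [ 0.27 -0.05  0.17] shift cm [-0.84 -0.1   0.84]
[ 0.01870428  0.65301873 -6.0219934 ]
```

arm_command([
  [[0, 0, 0, -0.3, 0, 0.3, 130], [0, 0, 0, -0.2, 0, 0.2, 130], [0, 0, 0, -0.1, 0, 0.1, 130], [0, 0, 0, 0, 0, 0, 130], [0, 0, 0, 0, 0, 0, 130]],
])

```text
t: 13.8
eef_pos: [0.5973, 0.2674, 0.0662]
ee_rot: [-2.015, -1.549, -0.843]
ft_force: [0.4, -0.2, -6.8]
grip_width: 0.0538
grip_force: 100.2
```

arm_command([
  [[0, 0, 0, -0.08, 0, 0.08, 130], [0, 0, 0, 0, 0, 0, 130], [0, 0, 0, 0, 0, 0, 130]],
])

```text
t: 14.1
eef_pos: [0.5975, 0.2675, 0.0654]
ee_rot: [-2.015, -1.549, -0.844]
ft_force: [-0.5, -0.2, -3.6]
grip_width: 0.0539
grip_force: 100.5
```

```bash
python3 chk.py; python3 - <<'E'
from h import *
plan(bgoal(.002,-.024,.015)); print(r.get_obs()['ft_force'])
E
```

```text
bnow [[0.005, 0.9656, -0.26, 0.5918], [-0.0006, -0.26, -0.9656, 0.25], [-1.0, 0.005, -0.0008, 0.0707], [0.0, 0.0, 0.0, 1.0]]
t 14.1 turn [ 0.25 -0.04  0.15] shift cm [ 5.9  -0.3  -5.88]
t 14.1 turn [ 0.25 -0.04  0.15] shift cm [-0.01 -0.37  0.02]
wrist 56301 [array([565.2, 277.9]), array([132.5, 141. ]), np.float64(83.9)] z 0.08323188379666283 slope deg along X,Y [-0.03637016 -0.62693015]
top 1517 [array([565.3, 277.6]), array([174.8, 127.1]), np.float64(24.8)] z 0.08255771180925597 slope deg along X,Y [-0.36192425 -0.36704429]
scene 936 [array([563.1, 254.4]), array([178.7, 127.9]), np.float64(79.2)] z 0.08475617327484464 slope deg along X,Y [-0.17034943 -0.66933815]
t 14.25 turn [ 0.26 -0.04  0.15] shift cm [-0.12 -0.08  0.12]
[ 0.03029946 -0.26546754 -2.87281812]
```

The force has dropped from -6.8 to -2.9 N, so the ingot is touching down. I'll release it with limited opening.

arm_command([
  [[0, 0, 0, -0.05, 0, 0.05, 130], [0, 0, 0, 0, 0, 0, 88], [0, 0, 0, 0, 0, 0, 82], [0, 0, 0, 0, 0, 0, 76], [0, 0, 0, 0, 0, 0, 70], [0, 0, 0, 0, 0, 0, 70], [0, 0, 0, 0, 0, 0, 70]],
])

```text
t: 14.95
eef_pos: [0.5974, 0.2674, 0.0643]
ee_rot: [-2.015, -1.549, -0.843]
ft_force: [0.4, -0.2, 1.1]
grip_width: 0.0619
grip_force: 0.0
```

```bash
python3 - <<'E'
from h import *
o=r.get_obs();print(o['t'],o['eef_pos'],o['ft_force'],o['grip_width'])
c=capture('wrist'); cv2.imwrite('pics/w5.png',c['pixels'])
E
```

```text
14.95 [0.59735293 0.26740662 0.06432476] [ 0.3977374  -0.24945036  1.14112372] 0.06192073245382759
```

View pics/w5.png

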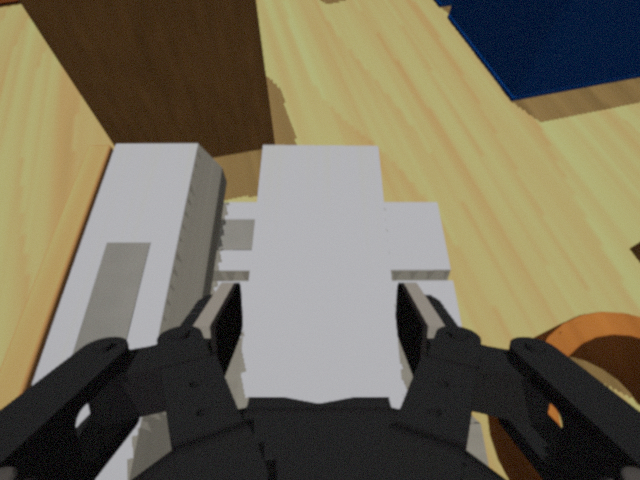

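Ingot b lies flat with its broad face up, parallel to the laid one at (130,260), and both pads are clear. I'll withdraw, go vertical, and shut the fingers to push.

arm_command([
  [[0, 0, 0, 0, 0, -1.5, 70], [0, 0, 0, 0, 0, -3, 70], [0, 0, 0, 0, 0, -4, 70], [0, 0, 0, 0, 0, -4, 100], [0, -7.5, 0, -1, 1, 0, 160], [0, -7.5, 0, 0, 1, 0, 230], [0, -7.5, 0, 0, 1, 0, 255], [0, -7.5, 0, 0, 1, 0, 255], [0, -7.5, 0, 0, 1, 0, 255], [0, -7.5, 0, 0, 0, 0, 255]],
])

```text
t: 16.0
eef_pos: [0.6211, 0.1611, 0.1479]
ee_rot: [2.487, 1.901, 0.005]
ft_force: [-0.3, -0.4, -1.2]
grip_width: 0.0002
grip_force: 0.0
```

```bash
cat > tip.py <<'E'
from h import *
o=r.get_obs();M=R.from_rotvec(o['ee_rot']).as_matrix();print(o['t'],o['grip_width'],np.round(M,3).tolist())
c=capture('wrist');cv2.imwrite('pics/w6.png',c['pixels']);P=(cloud(c)-o['eef_pos'])@M
x,y,z=P[...,0],P[...,1],P[...,2]
f=(abs(y)<.06)&(abs(x)<.02)&(z<.02)&(z>-.05)
print('tip zmax',np.percentile(z[f],[90,99,99.9,100]) if f.any() else None)
for z0 in np.arange(-.05,.02,.005):
    k=f&(z>=z0)&(z<z0+.005)
    if k.sum()>5: print(round(z0*1e3),k.sum(),np.round(np.percentile(x[k],[1,99])*1e3,1),np.round(np.percentile(y[k],[1,99])*1e3,1))
def vgoal(x,y,z): return Tm(np.c_[X,-Y,-Z],np.array([L[0],L[1],0])+X*x+Y*y+Z*z)
plan(vgoal(.003,-.075,.10))
W=cloud(c); d=W[...,:2]-L[:2]; lx=d@X[:2]; ly=d@Y[:2]
g=(W[...,2]>.079)&(W[...,2]<.09)&(abs(lx)<.11)&(abs(ly)<.1)
for n,k in(('b',g&(ly<.018)),('c',g&(ly>.025))):
    print(n,k.sum(),'x',np.round(np.percentile(lx[k],[1,99])*1e3,1),'y',np.round(np.percentile(ly[k],[1,99])*1e3,1)) if k.any() else 0
E
python3 tip.py
```

```text
16.0 0.00019966518095174617 [[0.263, 0.965, 0.009], [0.965, -0.263, -0.007], [-0.004, 0.011, -1.0]]
tip zmax [-0.01985543 -0.01453507 -0.01316645 -0.01264926]
-50 912 [-9.5 13.4] [-11.    9.8]
-45 292 [ 8.8 12.9] [-7.3  6.4]
-40 471 [ 7.7 12.8] [-14.   12.7]
-35 458 [ 7.7 12.8] [-13.9  12.6]
-30 433 [ 7.7 12.8] [-14.1  12.7]
-25 375 [ 7.8 12.7] [-14.   12.6]
-20 286 [ 7.7 12.8] [-13.   11.8]
-15 52 [11.7 12.6] [-7.3  5.6]
t 16.05 turn [ 0.59  0.68 -0.13] shift cm [ 7.85 -0.08  4.65]
b 25796 x [-80.2  56.8] y [-52.7   2.5]
c 19897 x [-79.7  57.5] y [31.8 73.4]
```

arm_command([
  [[0.6, 0.7, 0, 2.5, 0, 0, 255], [0, 0, 0, 3, 0, 0.5, 255], [0, 0, 0, 2.3, 0, 1.5, 255], [0, 0, 0, 0, 0, 2.5, 255], [0, 0, 0, 0, 0, 2.5, 255], [0, 0, 0, 0, 0, 1.5, 255], [0, 0, 0, 0, 0, 0, 255]],
])

```text
t: 16.75
eef_pos: [0.6395, 0.2378, 0.0599]
ee_rot: [-2.486, -1.903, -0.01]
ft_force: [0.4, 0.1, 0.7]
grip_width: -0.0003
grip_force: 0.0
```

```bash
python3 tip.py | tail -3; python3 -c "
from h import *
print(r.get_obs()['eef_pos'],r.get_obs()['ft_force'])"
```

```text
t 16.8 turn [-0.18 -0.74 -0.13] shift cm [ 0.05  0.03 -3.83]
b 42986 x [-27.2  86.7] y [-73.6   2.2]
c 13781 x [-45.8  83.8] y [31.3 59.2]
[0.64027771 0.23810501 0.06171805] [-0.73113899  0.08920557  2.11664025]
```

arm_command([
  [[0, 0, 0, 0, -0.3, 0.6, 255], [0, 0, 0, 0, -0.4, 0, 255], [0, 0, 0, 0, -0.4, 0, 255], [0, 0, 0, 0, -0.4, 0, 255], [0, 0, 0, 0, -0.4, 0, 255], [0, 0, 0, 0, -0.4, 0, 255], [0, 0, 0, 0, -0.3, 0, 255], [0, 0, 0, 0, -0.3, 0, 255], [0, 0, 0, 0, 0, 0, 255]],
])

```text
t: 17.7
eef_pos: [0.6122, 0.2466, 0.0562]
ee_rot: [-2.486, -1.905, -0.015]
ft_force: [0.7, 0.3, 1.3]
grip_width: -0.0006
grip_force: 0.7
```

arm_command([
  [[0, 0, 0, 0, -0.15, 0, 255], [0, 0, 0, 0, -0.1, 0, 255], [0, 0, 0, 0, 0, 0, 255]],
])

```text
t: 18.0
eef_pos: [0.6103, 0.2471, 0.0561]
ee_rot: [-2.486, -1.905, -0.015]
ft_force: [4.3, -0.9, 2.2]
grip_width: -0.0001
grip_force: 2.3
```

```bash
python3 tip.py | tail -3; python3 -c "
from h import *
o=r.get_obs();print(o['eef_pos'],o['ft_force'],(o['eef_pos']-L)@Y,o['ft_force']@Y)"
```

```text
t 18.05 turn [-0.09 -0.77 -0.08] shift cm [-0.02  3.17 -4.4 ]
b 35916 x [-25.7  86.7] y [-45.7  17.5]
c 35439 x [-30.2  87.3] y [25.5 72.7]
[0.61029134 0.24704063 0.05608604] [ 5.43818611 -0.84465819  2.78102108] -0.04326388702362624 -5.471498035081719
```

arm_command([
  [[0, 0, 0, 0, -0.1, 0, 255], [0, 0, 0, 0, -0.1, 0, 255], [0, 0, 0, 0, 0, 0, 255]],
])

```text
t: 18.35
eef_pos: [0.6086, 0.2475, 0.0561]
ee_rot: [-2.487, -1.905, -0.016]
ft_force: [6.2, -1.9, 2.3]
grip_width: 0.0
grip_force: 3.5
```

arm_command([
  [[0, 0, 0, 0, -0.1, 0, 255], [0, 0, 0, 0, 0, 0, 255]],
])

```text
t: 18.55
eef_pos: [0.6083, 0.2475, 0.0563]
ee_rot: [-2.488, -1.906, -0.018]
ft_force: [11.9, -3.3, -1.1]
grip_width: -0.0006
grip_force: 6.9
```

```bash
python3 tip.py | tail -3; python3 -c "
from h import *
o=r.get_obs();print(o['eef_pos'],o['ft_force'],(o['eef_pos']-L)@Y,o['ft_force']@Y)"
```

```text
t 18.6 turn [ 0.03 -0.78 -0.1 ] shift cm [-0.01  3.37 -4.38]
b 34526 x [-26.1  86.6] y [-44.2  17.5]
c 37606 x [-29.1  87.1] y [25.5 73.1]
[0.60836087 0.24745776 0.056231  ] [12.56425804 -2.57324501  0.41723172] -0.04129123649618258 -12.802146144885052
```

The force jumped to 12.8 N, so b is seated against c. I'll back off, rise, and travel to ingot_a.

arm_command([
  [[0, 0, 0, 0, 0.6, 0, 255], [0, 0, 0, 0, 0.6, 0, 255], [0, 0, 0, 0, 0, -2.5, 255], [0, 0, 0, 0, 0, -4, 255], [0, 0, 0, 0, 0, -4, 200], [0, 0, 0, -3, 0.5, -3, 100], [0, 0, 0, -4.4, 0.6, 0, 0], [0, 0, 0, -4.4, 0.6, 0, 0], [0, 0, 0, -4.4, 0.6, 0, 0], [0, 0, 0, -4.4, 0.6, 0, 0]],
])

```text
t: 19.6
eef_pos: [0.5924, 0.035, 0.1877]
ee_rot: [-2.485, -1.905, -0.013]
ft_force: [0.6, -0.2, -0.1]
grip_width: 0.0848
grip_force: 0.0
```

arm_command([
  [[0, 0, -8, -4.4, 0.6, 0, 0], [0, 0, -8, -4.0, -1, 0, 0], [0, 0, -8, -3.8, -1.3, 0, 0], [0, 0, -8, -3.5, -2, 0, 0], [0, 0, -8, -3, -2.5, 0, 0], [0, 0, -8, -2.5, -3, 0, 0], [0, 0, -8, 0, 0, 0, 0], [0, 0, -8, 0, 0, 0, 0], [0, 0, -7, 0, 0, 0, 0], [0, 0, 0, 0, 0, 0, 0]],
])

```text
t: 20.6
eef_pos: [0.5138, -0.1932, 0.1845]
ee_rot: [-0.917, -3.001, -0.021]
ft_force: [1.2, 0.4, 0.1]
grip_width: 0.0855
grip_force: 0.0
```

```bash
cat > a.py <<'E'
from h import *
o=r.get_obs();print(o['t'],o['eef_pos'],o['grip_width'],o['joint_pos'])
def av(p,h,z): return Tm(np.c_[hd(h+90),hd(h),-Z],[p[0],p[1],z])
plan(av((.556,-.2645),55.8,.15))
for n in ['wrist','top','scene']:
    c=capture(n);W=cloud(c);hsv=cv2.cvtColor(c['pixels'],cv2.COLOR_BGR2HSV)
    m=(np.hypot(W[...,0]-.556,W[...,1]+.264)<.1)&(W[...,2]>.024)&(W[...,2]<.036)&(hsv[...,1]<60)
    if m.sum()>100: print(n,m.sum(),[np.round(q,1) for q in cv2.minAreaRect(W[m][:,:2].astype(np.float32)*1000)])
    if n!='wrist':
        d=W[...,:2]-L[:2]; lx=d@X[:2]; ly=d@Y[:2]
        g=(W[...,2]>.079)&(W[...,2]<.09)&(abs(lx)<.11)&(abs(ly)<.1)
        k=g&(ly<.02); print(n,'b',k.sum(),'x',np.round(np.percentile(lx[k],[1,99])*1e3,1),'y',np.round(np.percentile(ly[k],[1,99])*1e3,1))
E
python3 a.py
```

```text
20.6 [ 0.51377773 -0.19324238  0.18452793] 0.08550787308327192 [-0.41332706 -0.14526797  1.75901561  0.01298896  1.53304196 -1.39173917]
t 20.6 turn [ 0.68 -0.43  0.23] shift cm [-7.51 -3.59  3.35]
wrist 8620 [array([ 555.3, -265.2]), array([ 45.7, 171.4]), np.float64(56.3)]
top b 1030 x [-80.7  85.8] y [-26.9  19.4]
scene 1247 [array([ 555.3, -267.6]), array([ 50.1, 174.2]), np.float64(56.8)]
scene b 880 x [-86.   84.1] y [-28.4  19.2]
```

arm_command([
  [[0.7, -0.4, 0, -2.6, -1.2, 0.5, 0], [0, 0, 0, -2.6, -1.2, 0.8, 0], [0, 0, 0, -2.3, -1.2, 2, 0], [0, 0, 0, 0, 0, 4, 0], [0, 0, 0, 0, 0, 4, 0], [0, 0, 0, 0, 0, 3, 0], [0, 0, 0, 0, 0, 0, 0]],
])

```text
t: 21.45
eef_pos: [0.5538, -0.2639, 0.037]
ee_rot: [-0.922, -2.996, -0.001]
ft_force: [-0.2, -0.2, 0.2]
grip_width: 0.0856
grip_force: 0.0
```

```bash
python3 - <<'E'
from h import *
exec(open('a.py').read().split('plan')[0].split('\n',1)[1])
plan(av((.5555,-.265),56.1,-.011))
M=R.from_rotvec(o['ee_rot']).as_matrix()
c=capture('wrist');W=cloud(c);P=(W-o['eef_pos'])@M
x,y,z=P[...,0],P[...,1],P[...,2]
f=(abs(y)>.04)&(abs(y)<.056)&(abs(x)<.02)&(z<.01)&(z>-.05);print('tipz',np.percentile(z[f],[99,99.9,100]))
k=(W[...,2]>.026)&(W[...,2]<.036)&(abs(y)<.04)&(abs(x)<.1)
for x0 in (-.06,-.03,0,.03): 
    q=k&(abs(x-x0)<.005); print(x0,q.sum(),np.percentile(y[q],[1,99])*1e3 if q.any() else '')
print('x ext',np.percentile(x[k],[.5,99.5])*1e3)
E
```

```text
21.45 [ 0.55383367 -0.26392108  0.03700772] 0.08558301387529946 [-4.86013809e-01  9.80748122e-02  1.76747561e+00 -5.59858946e-04
  1.28249155e+00 -1.45955342e+00]
t 21.45 turn [-0.07 -0.36 -0.31] shift cm [-0.23  0.01  4.8 ]
tipz [-0.0230574  -0.02189724 -0.02111101]
-0.06 1121 [-20.78691066  20.40831245]
-0.03 1584 [-20.98769222  20.52174038]
0 1810 [-21.29504444  20.05547952]
0.03 2097 [-21.55928049  19.77226249]
x ext [-62.21560024  82.30717387]
```

arm_command([
  [[0, 0, 0, -0.2, 0, 1.5, 0], [0, 0, 0, 0, 0, 1.5, 0], [0, 0, 0, 0, 0, 1.0, 0], [0, 0, 0, 0, 0, 0.5, 0], [0, 0, 0, 0, 0, 0, 0]],
])

```text
t: 22.0
eef_pos: [0.5573, -0.2661, -0.0042]
ee_rot: [-0.921, -3.003, 0.001]
ft_force: [0.1, 0.0, -0.4]
grip_width: 0.0852
grip_force: 0.0
```

arm_command([
  [[0, 0, 0, 0, 0, 0.2, 40], [0, 0, 0, 0, 0, 0, 65], [0, 0, 0, 0, 0, 0, 75], [0, 0, 0, 0, 0, 0, 85], [0, 0, 0, 0, 0, 0, 95], [0, 0, 0, 0, 0, 0, 110], [0, 0, 0, 0, 0, 0, 125], [0, 0, 0, 0, 0, 0, 130]],
], grip_force=90)

```text
t: 22.8
eef_pos: [0.5576, -0.2669, -0.0039]
ee_rot: [0.92, 3.003, -0.003]
ft_force: [-9.6, -0.9, 14.3]
grip_width: 0.052
grip_force: 91.0
```

The width is 52 mm with an upward push of 14 N, so the pads are on the slope. I'll open and go lower.

arm_command([
  [[0, 0, 0, 0, 0, 0, 60], [0, 0, 0, 0, 0, 0, 40], [0, 0, 0, 0, 0, 0, 40], [0, 0, 0, 0, 0, 0.5, 40], [0, 0, 0, 0, 0, 0.3, 40], [0, 0, 0, 0, 0, 0, 40], [0, 0, 0, 0, 0, 0, 40]],
])

```text
t: 23.5
eef_pos: [0.5574, -0.2662, -0.0137]
ee_rot: [0.921, 3.004, -0.001]
ft_force: [0.5, 0.2, 1.0]
grip_width: 0.0722
grip_force: 0.0
```

```bash
python3 - <<'E'
from h import *
exec(open('a.py').read().split('plan')[0].split('\n',1)[1])
print(o['ft_force']);plan(av((.5555,-.265),56.1,-.011))
c=capture('wrist');W=cloud(c);M=R.from_rotvec(o['ee_rot']).as_matrix();P=(W-o['eef_pos'])@M
x,y,z=P[...,0],P[...,1],P[...,2]
f=(c['pixels'].max(-1)<75)&(abs(y)>.03)&(abs(y)<.056)&(abs(x)<.016)&(z<.01)&(z>-.05);print('tip z world',o['eef_pos'][2]-np.percentile(z[f],[99,99.9,100]))
k=(W[...,2]>.026)&(W[...,2]<.036)&(abs(y)<.03)&(abs(x)<.1)
for x0 in (-.06,-.03): 
    q=k&(abs(x-x0)<.005); print(x0,q.sum(),np.percentile(y[q],[1,99])*1e3 if q.any() else '')
E
```

```text
23.5 [ 0.55744935 -0.26620959 -0.01368626] 0.07222445835495198 [-4.86548259e-01  1.55502434e-01  1.79486201e+00 -5.94850854e-04
  1.19107596e+00 -1.46220496e+00]
[0.48152768 0.2139463  1.03399003]
t 23.5 turn [-0.03  0.01 -0.19] shift cm [ 0.23 -0.01 -0.27]
tip z world [0.0057251  0.00476041 0.00428349]
-0.06 0 
-0.03 0
```

arm_command([
  [[0, 0, 0, 0, 0, 0, 70], [0, 0, 0, 0, 0, 0, 80], [0, 0, 0, 0, 0, 0, 90], [0, 0, 0, 0, 0, 0, 105], [0, 0, 0, 0, 0, 0, 120], [0, 0, 0, 0, 0, 0, 130]],
])

```text
t: 24.15
eef_pos: [0.5577, -0.2664, -0.0125]
ee_rot: [0.92, 3.003, -0.002]
ft_force: [-4.3, 1.9, 10.4]
grip_width: 0.0537
grip_force: 95.7
```

Width 53.7 mm matches the grip on b. I'll lift, turn, and carry it to the skid.

arm_command([
  [[0, 0, 0, 0, 0, -1.5, 130], [0, 0, 0, 0, 0, -4, 130], [0, 0, 0, 0, 0, -4, 130], [0, 0, 4, 0, 0, -4, 130], [0, 0, 8, 0, 0, -2, 130], [0, 0, 8, 0, 0, 0, 130], [0, 0, 8, 0, 0, 0, 130], [0, 0, 8, 0, 0, 0, 130], [0, 0, 8, 0, 0, 0, 130], [0, 0, 8, 0, 0, 0, 130]],
])

```text
t: 25.15
eef_pos: [0.5572, -0.2659, 0.1417]
ee_rot: [2.151, 2.29, -0.001]
ft_force: [0.3, 0.6, -6.8]
grip_width: 0.0539
grip_force: 97.8
```

arm_command([
  [[0, 0, 8, 0, 0, 0, 130], [0, 0, 8, 0, 0, 0, 130], [0, 0, 3, 2, 0, 0, 130], [0, 0, 0, 4, 0, 0, 130], [0, 0, 0, 4.2, 0, 0, 130], [0, 0, 0, 4.2, 0, 0, 130], [0, 0, 0, 4.2, 0, 0, 130], [0, 0, 0, 4.2, 0, 0, 130], [0, 0, 0, 4.2, 0, 0, 130], [0, 0, 0, 4.2, 0, 0, 130]],
])

```text
t: 26.15
eef_pos: [0.6375, 0.0372, 0.1416]
ee_rot: [2.493, 1.91, -0.001]
ft_force: [0.8, -0.2, -5.6]
grip_width: 0.0532
grip_force: 97.8
```

```bash
cat > v.py <<'E'
from h import *
def vgoal(x,y,z): return Tm(np.c_[X,-Y,-Z],np.array([L[0],L[1],0])+X*x+Y*y+Z*z)
o=r.get_obs();print(o['eef_pos'],o['ft_force'],o['grip_width'],o['grip_force']); plan(vgoal(0,-.0765,.12)); plan(vgoal(0,-.0765,.054-.0115))
E
python3 v.py
```

```text
[0.63754394 0.03717504 0.14158763] [ 0.80223337 -0.16729532 -5.625993  ] 0.053201869264858676 97.80356302857399
t 26.15 turn [-0.    0.04 -0.08] shift cm [19.17 -4.77  2.14]
t 26.15 turn [-0.    0.04 -0.08] shift cm [19.18 -4.77  9.89]
```

arm_command([
  [[0, 0, 0, 4.2, -1, 0, 130], [0, 0, 0, 4.2, -1, 0, 130], [0, 0, 0, 4.2, -1, 0, 130], [0, 0, 0, 4.2, -1, 0, 130], [0, 0, 0, 2.4, -0.8, 1, 130], [0, 0, 0, 0, 0, 3, 130], [0, 0, 0, 0, 0, 2.5, 130], [0, 0, 0, 0, 0, 1, 130], [0, 0, 0, 0, 0, 0, 130]],
])

```text
t: 27.05
eef_pos: [0.6405, 0.2328, 0.0649]
ee_rot: [-2.494, -1.91, 0.005]
ft_force: [0.1, -0.6, -6.3]
grip_width: 0.0534
grip_force: 97.7
```

```bash
python3 v.py; python3 - <<'E'
from h import *
c=capture('wrist'); cv2.imwrite('pics/w7.png',c['pixels'])
W=cloud(c); d=W[...,:2]-L[:2]; lx=d@X[:2]; ly=d@Y[:2]
for n,z0,z1,y0,y1 in(('b',.079,.09,-.035,.02),('c',.079,.09,.03,.08),('a',.096,.125,-.11,-.04)):
    k=(W[...,2]>z0)&(W[...,2]<z1)&(abs(lx)<.11)&(ly>y0)&(ly<y1)&(c['pixels'].max(-1)>90)
    print(n,k.sum(),'x',np.round(np.percentile(lx[k],[1,99])*1e3,1),'y',np.round(np.percentile(ly[k],[1,99])*1e3,1),'z',np.median(W[k][:,2])) if k.any() else 0
E
```

```text
[0.64054028 0.23284697 0.06488952] [ 0.11061715 -0.64748157 -6.31496055] 0.05335501601288472 97.69581824541092
t 27.05 turn [-0.11  0.12 -0.09] shift cm [ 0.19  0.02 -5.51]
t 27.05 turn [-0.11  0.12 -0.09] shift cm [0.21 0.04 2.24]
b 36631 x [-76.8  86.4] y [-26.8  19.5] z 0.0831114676507006
c 12761 x [-46.4  83.1] y [32.  60.5] z 0.08295006610619865
a 45936 x [-21.5  84.8] y [-99.3 -51.5] z 0.10623584415507564
```

View pics/w7.png

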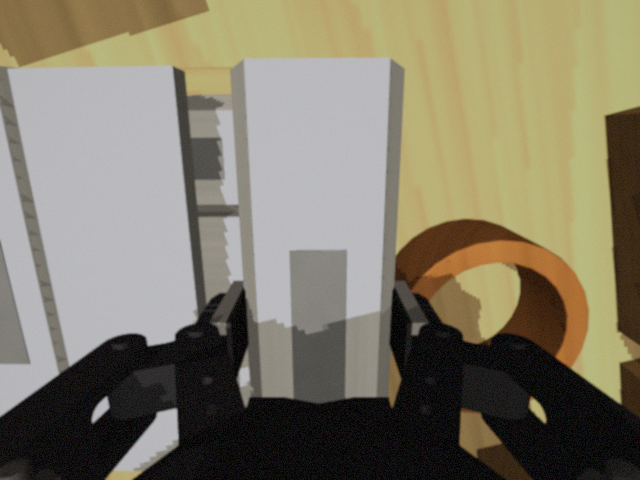

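Held ingot a at (320,200) is parallel to b. There is a gap to b for the left finger, and the tape roll is below the right finger. I'll lower it.

arm_command([
  [[0, 0, 0, 0.2, 0, 1, 130], [0, 0, 0, 0, 0, 0.7, 130], [0, 0, 0, 0, 0, 0.2, 130], [0, 0, 0, 0, 0, 0, 130], [0, 0, 0, 0, 0, 0, 130]],
])

```text
t: 27.6
eef_pos: [0.642, 0.2351, 0.0475]
ee_rot: [2.493, 1.91, 0.0]
ft_force: [0.2, -0.6, -5.1]
grip_width: 0.0534
grip_force: 97.7
```

arm_command([
  [[0, 0, 0, 0, 0, 0.15, 130], [0, 0, 0, 0, 0, 0, 130], [0, 0, 0, 0, 0, 0, 130]],
])

```text
t: 27.9
eef_pos: [0.6419, 0.2351, 0.0458]
ee_rot: [2.493, 1.91, -0.0]
ft_force: [-0.0, 0.2, -5.9]
grip_width: 0.0536
grip_force: 97.7
```

arm_command([
  [[0, 0, 0, 0, 0, 0.15, 130], [0, 0, 0, 0, 0, 0.05, 130], [0, 0, 0, 0, 0, 0, 130]],
])

```text
t: 28.2
eef_pos: [0.6418, 0.2351, 0.0435]
ee_rot: [2.493, 1.91, -0.001]
ft_force: [-0.4, -0.1, -6.4]
grip_width: 0.0535
grip_force: 97.7
```

arm_command([
  [[0, 0, 0, 0, 0, 0.1, 130], [0, 0, 0, 0, 0, 0, 130]],
])

```text
t: 28.4
eef_pos: [0.6418, 0.2351, 0.0425]
ee_rot: [2.493, 1.91, -0.001]
ft_force: [-0.3, 0.5, -5.6]
grip_width: 0.0533
grip_force: 97.7
```

arm_command([
  [[0, 0, 0, 0, 0, 0.1, 130], [0, 0, 0, 0, 0, 0, 130]],
])

```text
t: 28.6
eef_pos: [0.6419, 0.2351, 0.0416]
ee_rot: [2.493, 1.91, -0.0]
ft_force: [-0.3, 0.0, -6.2]
grip_width: 0.0533
grip_force: 97.8
```

arm_command([
  [[0, 0, 0, 0, 0, 0.06, 130], [0, 0, 0, 0, 0, 0, 130]],
])

```text
t: 28.8
eef_pos: [0.6419, 0.2351, 0.0416]
ee_rot: [2.493, 1.91, -0.0]
ft_force: [-2.6, -1.2, 0.4]
grip_width: 0.0532
grip_force: 98.4
```

Touchdown. I'll release with limited opening and rise.

arm_command([
  [[0, 0, 0, 0, 0, 0, 88], [0, 0, 0, 0, 0, 0, 80], [0, 0, 0, 0, 0, 0, 74], [0, 0, 0, 0, 0, 0, 70], [0, 0, 0, 0, 0, 0, 70], [0, 0, 0, 0, 0, -1, 70], [0, 0, 0, 0, 0, -3, 70], [0, 0, 0, 0, 0, -4, 70], [0, 0, 0, 0, 2, 0, 150], [0, 0, 0, 0, 2, 0, 255]],
])

```text
t: 29.8
eef_pos: [0.6815, 0.225, 0.1242]
ee_rot: [2.492, 1.91, 0.005]
ft_force: [-0.2, 0.4, -0.9]
grip_width: 0.0338
grip_force: 0.0
```

```bash
cat > s.py <<'E'
from h import *
o=r.get_obs();p=o['eef_pos']-L*[1,1,0];print(o['t'],'tcp layer',p@X,p@Y,p[2],'fY',o['ft_force']@Y,o['ft_force'],o['grip_width'])
for nm in ['wrist','top','scene']:
  c=capture(nm)
  if nm=='wrist': cv2.imwrite('pics/w8.png',c['pixels'])
  W=cloud(c); d=W[...,:2]-L[:2]; lx=d@X[:2]; ly=d@Y[:2]
  g=(W[...,2]>.0795)&(W[...,2]<.09)&(abs(lx)<.11)&(c['pixels'].max(-1)>90)
  for n,y0,y1 in(('a',-.13,-.0305),('b',-.03,.022),('c',.028,.08)):
    k=g&(ly>y0)&(ly<y1)
    if k.sum()>100:
        (cc,s,a)=cv2.minAreaRect(np.stack([lx[k],ly[k]],-1).astype(np.float32)*1000)
        print(nm,n,k.sum(),'x',np.round(np.percentile(lx[k],[1,99])*1e3,1),'y',np.round(np.percentile(ly[k],[2,98])*1e3,1),'z',round(float(np.median(W[k][:,2])),4),'ang',round(a,1))
E
python3 s.py
```

```text
29.8 tcp layer 0.0010144250891507937 -0.11776445074694175 0.12421843446977784 fY 0.31625269625861674 [-0.22005158  0.40066292 -0.89677494] 0.03379895432442702
wrist a 17739 x [-77.4  86.7] y [-97.1 -56.2] z 0.0831 ang 0.3
wrist b 23781 x [-58.3  86.2] y [-27.2  21. ] z 0.0831 ang 0.0
wrist c 14625 x [-79.7  85.1] y [28.6 69.5] z 0.0831 ang 89.4
top a 237 x [-80.8  87.9] y [-96.3 -56. ] z 0.0827 ang 0.7
scene a 597 x [-83.3  56. ] y [-98.6 -56.3] z 0.0843 ang 89.6
scene b 814 x [-83.8  78.8] y [-27.   20.8] z 0.0844 ang 0.1
scene c 763 x [-83.2  85.2] y [28.8 74.8] z 0.0842 ang 88.7
```

arm_command([
  [[0, 0, 0, 0.4, 0.6, 0, 255], [0, 0, 0, 0, 0, 2, 255], [0, 0, 0, 0, 0, 2.5, 255], [0, 0, 0, 0, 0, 2, 255], [0, 0, 0, 0, 0, 0.7, 255], [0, 0, 0, 0, 0, 0, 255]],
])

```text
t: 30.55
eef_pos: [0.6868, 0.2272, 0.0484]
ee_rot: [2.493, 1.911, -0.003]
ft_force: [0.1, 0.9, 0.8]
grip_width: 0.0
grip_force: 0.0
```

```bash
python3 s.py; python3 tip.py | grep tip
```

```text
30.55 tcp layer 0.004464725118698783 -0.12233105348809488 0.04840549042303473 fY 0.15282094636102628 [0.07098026 0.85535672 0.80862869] 1.547559638233504e-05
wrist a 34357 x [-3.8 87.2] y [-97.  -56.8] z 0.0831 ang 89.9
wrist b 12120 x [-33.7  79.6] y [-27.3  -2.2] z 0.0831 ang 77.0
top a 265 x [-80.8  87.1] y [-96.8 -57.2] z 0.0826 ang 2.6
top c 122 x [53.4 88.3] y [37.6 74.8] z 0.0831 ang 3.3
scene a 440 x [-83.4  23.2] y [-99.6 -55.8] z 0.0845 ang 89.8
scene b 834 x [-83.1  79.2] y [-27.3  20.6] z 0.0846 ang 89.9
scene c 650 x [-82.6  62.7] y [29.4 73.8] z 0.0846 ang 90.0
tip zmax [0.0047562  0.01796916 0.01978696 0.01999937]
```

arm_command([
  [[0, 0, 0, 0, -0.4, 0, 255], [0, 0, 0, 0, -0.4, 0, 255], [0, 0, 0, 0, -0.4, 0, 255], [0, 0, 0, 0, -0.4, 0, 255], [0, 0, 0, 0, -0.3, 0, 255], [0, 0, 0, 0, -0.3, 0, 255], [0, 0, 0, 0, -0.2, 0, 255], [0, 0, 0, 0, 0, 0, 255]],
])

```text
t: 31.55
eef_pos: [0.6642, 0.2333, 0.0497]
ee_rot: [2.493, 1.91, 0.001]
ft_force: [2.9, -0.4, 3.7]
grip_width: -0.0002
grip_force: 1.9
```

arm_command([
  [[0, 0, 0, 0, -0.15, 0, 255], [0, 0, 0, 0, -0.1, 0, 255], [0, 0, 0, 0, 0, 0, 255]],
])

```text
t: 31.85
eef_pos: [0.6622, 0.2339, 0.0498]
ee_rot: [2.493, 1.91, 0.002]
ft_force: [4.8, -1.5, 3.7]
grip_width: -0.0003
grip_force: 3.1
```

```bash
python3 s.py
```

```text
31.85 tcp layer 0.0045953941144545865 -0.09677537561682659 0.04976915972091678 fY -5.018974912984131 [ 4.80293447 -1.46703448  3.66664012] -0.000253029710222676
wrist a 33592 x [-18.6  87. ] y [-77.4 -37.2] z 0.0831 ang 1.3
wrist b 35213 x [-27.9  86.2] y [-26.7  18.4] z 0.0831 ang 90.0
top a 301 x [-80.6  86.4] y [-76.6 -35.4] z 0.0826 ang 3.9
scene a 403 x [-83.5  23.8] y [-81.4 -37. ] z 0.0844 ang 0.6
scene b 695 x [-83.2  78. ] y [-26.7  21.2] z 0.0845 ang 89.9
scene c 708 x [-82.9  73.1] y [28.8 75. ] z 0.0843 ang 89.8
```

arm_command([
  [[0, 0, 0, 0, -0.15, 0, 255], [0, 0, 0, 0, -0.1, 0, 255], [0, 0, 0, 0, 0, 0, 255]],
])

```text
t: 32.3
eef_pos: [0.6598, 0.2345, 0.0497]
ee_rot: [2.493, 1.91, 0.002]
ft_force: [5.9, -2.4, 4.0]
grip_width: -0.0
grip_force: 3.4
```

arm_command([
  [[0, 0, 0, 0, -0.1, 0, 255], [0, 0, 0, 0, 0, 0, 255]],
])

```text
t: 32.5
eef_pos: [0.6589, 0.2348, 0.0497]
ee_rot: [2.493, 1.91, 0.002]
ft_force: [5.6, -2.0, 4.0]
grip_width: -0.0003
grip_force: 3.5
```

arm_command([
  [[0, 0, 0, 0, -0.1, 0, 255], [0, 0, 0, 0, 0, 0, 255]],
])

```text
t: 32.7
eef_pos: [0.658, 0.2348, 0.0497]
ee_rot: [2.492, 1.909, 0.002]
ft_force: [6.3, -2.5, 4.0]
grip_width: -0.0002
grip_force: 4.3
```

```bash
python3 s.py
```

```text
32.7 tcp layer 0.004390574829348414 -0.09256076643428046 0.04974627465813206 fY -6.727996387572741 [ 6.28511625 -2.53860872  4.03641234] -0.000195502050891961
wrist a 33480 x [-5.4 86.9] y [-73.4 -33.2] z 0.0831 ang 1.5
wrist b 37967 x [-25.8  86.3] y [-26.6  19.4] z 0.0831 ang 89.9
wrist c 294 x [-40.4 -17.4] y [28.  34.1] z 0.081 ang 83.6
top a 285 x [-81.1  86.9] y [-72.9 -32.5] z 0.0826 ang 1.6
scene a 396 x [-82.8  26.7] y [-77.  -33.1] z 0.0839 ang 0.7
scene b 669 x [-83.4  76.3] y [-27.5  21.1] z 0.0848 ang 0.5
scene c 708 x [-82.7  74. ] y [29.7 74.3] z 0.0845 ang 0.0
```

One more step to seat it.

arm_command([
  [[0, 0, 0, 0, -0.1, 0, 255], [0, 0, 0, 0, 0, 0, 255]],
])

```text
t: 33.05
eef_pos: [0.6577, 0.2347, 0.0498]
ee_rot: [2.492, 1.908, 0.003]
ft_force: [12.6, -4.2, 0.9]
grip_width: 0.0002
grip_force: 6.5
```

Seated at about 13 N. Backing off and checking.

arm_command([
  [[0, 0, 0, 0, 0.5, 0, 255], [0, 0, 0, 0, 0.6, 0, 255], [0, 0, 0, 0, 0, -3, 255], [0, 0, 0, 0, 0, -4, 255], [0, 0, 0, 0, 0, -4, 255], [0, 0, 0, -4, 0, -4, 255], [0, 0, 0, -4, 0, -3, 255], [0, 0, 0, -3, 0, 0, 255], [0, 0, 0, 0, 0, 0, 255]],
])

```text
t: 33.95
eef_pos: [0.6393, 0.1281, 0.2259]
ee_rot: [2.495, 1.907, 0.001]
ft_force: [0.2, 0.6, -0.1]
grip_width: -0.0002
grip_force: 0.0
```

```bash
python3 s.py
```

```text
33.95 tcp layer -0.10349029422918532 -0.10201692512428565 0.22587442171833932 fY -0.059238715383562394 [ 0.22038455  0.59360551 -0.11204892] -0.00019846067045662478
wrist a 10971 x [-80.5  54.1] y [-73.3 -32.5] z 0.0831 ang 0.6
wrist b 12911 x [-81.3  54.5] y [-26.8  21. ] z 0.0831 ang 0.0
wrist c 11286 x [-80.3  55.2] y [31.7 73.3] z 0.0832 ang 0.0
top a 505 x [-81.2  86.9] y [-72.9 -32.2] z 0.0826 ang 90.0
top b 282 x [-43.4  87.3] y [-26.7  21.1] z 0.0826 ang 0.3
top c 350 x [16.8 87.4] y [31.2 74.6] z 0.083 ang 89.8
scene a 678 x [-82.9  85.9] y [-76.4 -33.8] z 0.0843 ang 89.7
scene b 470 x [-84.9  80.6] y [-27.2  21.2] z 0.0847 ang 0.8
scene c 502 x [-84.5  32.8] y [29.7 74.5] z 0.0844 ang 88.6
```

View pics/w8.png

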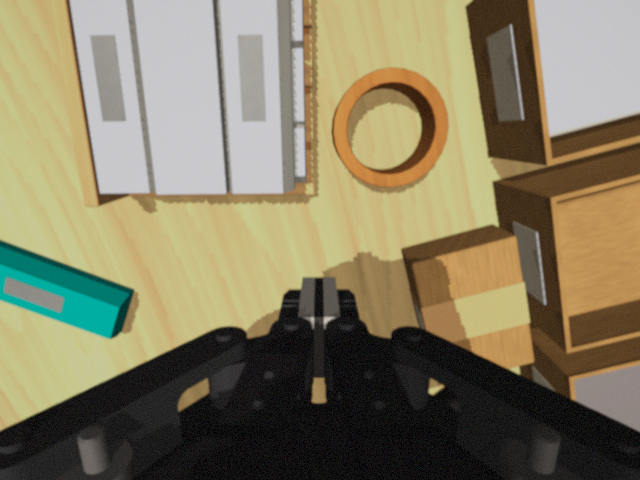

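The three ingots lie nested and even at about (110–270,190), flush with each other and with narrow seams at (145,100) and (222,100). Handing in.

```bash
python3 -c "
from workcell import r
print(r.sign_off())"
```

```text
the job is handed in; nothing more can be done
None
```

The second layer is finished and handed in at about 34 s: the middle ingot lies broad face up, the other two broad face down. All three are flat, parallel, snugly nested and even at the ends (within about 3 mm in the last images). The bystanders were not touched, and sign-off returned no verdict.

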